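Tip a cover plate on edge into a storage rack and close the keeper bar

TASK

Stand the bare aluminium cover plate, which lies flat on the rack's blue loading apron, on its long edge, fully down in the rack's empty front slot; it goes easily if you slide it up to the posts and tip it up from below through the notch. Then swing the keeper bar with the orange end fully down across the front of the plate. Leave the two dark stored plates, the blue bin and the steel hub where they are.

Things in the scene. Friction and masses are not known exactly. Their poses are not given: they have to be found in the camera images.
- rack: Fixed blue and steel storage rack, about 210 x 230 mm. Origin on the table, under the middle of the front slot's near lip; x points from the loading side (facing the robot's right) to the rack's back, y along the slots (towards the robot), z up. Numbers below are mm in this frame. Hinge post at x -59 to -37, y -120 to -100, 123 high; catch fork at x -40 to -8, y 73 to 85, 113 high.
- notch (a point): Centre of the open front end of the thumb notch in the loading apron, at x -135, y 0, z 70. The apron's flat top is at z 70, from x -135 to 0. The notch is open to the front and goes right through to the table, 70 wide (y -35 to 35), from x -135 to -50; only two front feet (beside the notch) stand below the apron there.
- slot (a point): Centre of the front slot's floor, z 40 (30 below the apron). Slot: x 0 to 16, y -70 to 70. Behind it two steel posts (front faces at x 16, at y -45 and 45, each 22 wide, tops at z 118). Two equal slots lie behind (x 24 to 40, 48 to 64), each with a stored plate, top edge at z 140.
- plate_center (a point): Centre of the loose bare aluminium cover plate with dark rings, 100 (x) x 120 (y) x 10 (z) mm, about 0.32 kg; z is its thickness, up at the start. It starts flat on the apron across the notch, long edges roughly along the slot, some 10 to 45 mm short of the posts. Standing in the slot, its centre is at z 90; it may lean up to 11 degrees to the front or 5 back.
- plate_edge (a point): Middle of the plate's near long edge (50 mm from its centre, half-way up its thickness). With the far edge against the posts, lifting this edge from below through the notch makes the far edge dip into the slot and, near upright, slide down 30 mm to the floor (slot 6 mm wider than the plate).
- keeper (a joint): Hinge of the keeper bar, rad: 0 = bar level, fully down across the front of the slot; 1.57 = pointing straight up (start 1.35 to 1.62); limit 1.7. It swings down towards rack +y. Stiff hinge: it stays where it is left; 1 to 2 N at the orange end moves it.
- keeper_hinge (a point): Axis of the keeper hinge, at x -24, y -110, z 115 in the rack's frame; the axis runs along the rack's x. The bar swings in the plane x = -24.
- keeper_tab (a point): Middle of the keeper bar's orange end, 209 mm from the hinge axis; orange end 32 long, 18 wide (along rack x), 10 thick; tip 225 from the axis. The steel bar between is 10 x 10. Closed, this point lies at x -24, y 99, z 115 in the rack's frame, beyond the catch fork.
- stored0_center (a point): Centre of a dark steel plate of the same size standing in the middle slot. Leave alone.
- stored1_center (a point): Centre of a dark steel plate of the same size standing in the rear slot. Leave alone.
- bin: Loose open blue plastic bin holding dark parts, 200 x 150 x 90 mm, on the table to the left of the rack; origin at the centre of its underside. Leave alone.
- hub: Loose dark steel flanged hub, 90 mm across, 85 mm high, on the table to the right of the rack; origin at the centre of its underside. Leave alone.
There are look-alikes about, which are no part of the job. Leave any brown or green look-alike of the part that bears plate_center alone.

How it is judged:
On the way:
1. the plate stands on its long edge down in the front slot while the keeper bar is still up (more than 0.6 rad open) (z of plate_center in the frame of slot below 0.054 m and x of plate_center in the frame of slot between -0.016 and 0.012 m and angle between the z axis of plate_center and the x axis of rack, either way round below 0.25 rad and angle between the y axis of plate_center and the y axis of rack, either way round below 0.2 rad and value of joint keeper above 0.6 rad), for 0.2 s.
At the end, for the whole second after the job is handed in: The plate is at rest on its long edge on the floor of the front slot (centre 40 to 54 mm above the slot floor, within 0.25 rad of upright, long edge within 0.2 rad of the slot's direction), and the keeper bar is within 0.08 rad of fully down (z of plate_center in the frame of slot between 0.04 and 0.054 m and x of plate_center in the frame of slot between -0.016 and 0.012 m and angle between the z axis of plate_center and the x axis of rack, either way round below 0.25 rad and angle between the y axis of plate_center and the y axis of rack, either way round below 0.2 rad and value of joint keeper below 0.08 rad and linear speed of plate below 0.02 m/s); the robot touches nothing.
It fails at once if a stored plate, the bin or the hub is displaced by more than 25 mm (distance of any of stored0_center, stored1_center, bin, hub from where it was at the start of the episode above 0.025 m).
It also fails if it takes over 61 s, if anything falls off the work surface, if the arm or the gripper's body presses on something with over 40 N, if the wrist force passes 120 N, or if a joint passes its speed limit or range.

ROBOT

A 6-joint arm with a two-finger parallel gripper is mounted at the origin on the work surface. World frame = base frame: x ahead of the robot, y to its left, z up, the work surface at z = 0. Lengths are in m, angles in rad, forces in N, time in s.
With the tool pointing down it reaches from about 0.3 to 0.875 m from the base axis. Payload 4.2 kg.
Tool frame: the origin (TCP) lies between the finger pads; the fingertips stand 25 mm ahead of it and the grasp point (between the pads) lies 6 mm ahead of it; x points along the fingers, z is the direction in which the jaws open and shut, and the axes are right-handed (so a half turn about x gives the same grasp; the last joint's range is limited). The gripper opens to 85 mm and grips with 20 to 120 N. Pads are 22 mm wide; open, the fingers measure 114 mm over their backs; the gripper's body (76 mm by 85 mm) begins 54 mm behind the grasp point. The pads swing forward as they close: fully open they stand 13 mm farther back than shut.
Start: joints at [1.19, 0.32, 1.565, -0, 1.257, -0.02], TCP at [0.203, 0.538, 0.256] pointing down, gripper open.
Joint ranges: [-3.11, 3.11], [-0.84, 2.01], [0.21, 2.61], [-1.34, 4.49], [0.05, 2.63], [-2.56, 2.56]. Speed limits (rad/s): [2.57, 2.57, 3.14, 3.14, 3.14, 3.14].

INTERFACE

Orientations are given as a unit quaternion [x, y, z, w].
In Python, from workcell import * gives the robot as it stands. The module is installed in compiled form; this text tells all that it offers.
- The arm moves only by the tool jog_arm, never from a script. Its argument "deltas" is a list of rows, each an object with "dp": the shift along the world's x, y, z in m, a list of three; "yaw": the turn about the world's z in degrees. A call has 1 to 20 rows; each row shifts and turns the commanded pose from where the row before left it; what a row does not reach is not made up. A row lasts 1/12 s, in which the tool goes at most 41.7 mm and 7.16 degrees, less where a joint would pass 70% of its speed; a pose out of reach is approached as far as the arm can. A call with a gripper value outside its range is refused whole. "grip" is the finger opening in m, from 0 to 0.0854, set as the call begins (left out, the last holds). The fingers move at their own pace and stop on an object; "newtons" is the grip in N (left out, the last holds). Time passes only in rows, so rows that do not move let the fingers close. It gives the time, the measured TCP pose, the force and the opening at its end, in the units of the state.
- get_obs(): the state, without advancing time (a new reading comes with each control period).
- read_camera(name): name is "scene" or "top"; returns a dict with "frame" (384x512x3 uint8, red, green, blue), "K" (3x3 intrinsics, pixels), "R" (3x3) and "t" (3): a world point X has camera coordinates R X + t. Camera axes: x right, y down, z forward; pixel columns grow to the right and rows downward; lengths in m; the calibration is good to about 2 mm. A picture is of the moment at which its call begins. There is no depth.
- sign_off(): hands the job in, once; it reports no verdict.
The state is a dict: "t": time; "joint_pos": joint angles; "joint_velocities": joint speeds; "joint_torque": joint torques, N m; "ee_pos": TCP position; "ee_rot": TCP orientation; "force": force on the tool from outside, world axes, zero at the start; "torque": the same for the moment, N m; "opening": finger opening in m.
Only numpy, scipy, OpenCV 4.12 (cv2) and the standard library are available. Lean on these libraries where they do the work, as an engineer would, in place of code of your own. Each camera call takes 0.05 s, during which the arm holds its last target.

## Working session

There is one attempt and no reset: what is moved stays moved. The work goes in short steps, Python scripts to look and compute and a tool call to move; the robot and the scene stay as the last step left them, time stands still between calls to the robot, and variables do not carry over. Pictures are saved under pics/ and viewed, and the job is handed in when it is done.

Besides the shell and the picture viewer there is one more tool, called as name(argument=value, ...) on one line, values as JSON. jog_arm: Moves the arm, as the interface text tells. Its arguments: {"type":"object","properties":{"deltas":{"type":"array","items":{"type":"object","properties":{"dp":{"type":"array","items":{"type":"number"}},"yaw":{"type":"number"}}}},"grip":{"type":"number"},"newtons":{"type":"number"}},"required":["deltas"]}

```bash
mkdir -p pics
cat > h.py <<'E'
from workcell import *
import numpy as np, cv2
def snap(name,tag):
    c=read_camera(name); cv2.imwrite(f'pics/{tag}.png',cv2.cvtColor(c['frame'],cv2.COLOR_RGB2BGR))
    np.savez(f'pics/{tag}.npz',**{k:np.asarray(c[k]) for k in('frame','K','R','t')}); return c
def load(tag): return dict(np.load(f'pics/{tag}.npz'))
def proj(c,X):
    p=c['K']@(c['R']@np.asarray(X,float).T+c['t'].reshape(3,1)); return (p[:2]/p[2]).T
def ray(c,uv,z):
    d=c['R'].T@np.linalg.solve(c['K'],[uv[0],uv[1],1.]); o=-c['R'].T@c['t']
    return o+d*(z-o[2])/d[2]
E
python3 - <<'E'
from h import *
o=get_obs(); print({k:np.round(o[k],3) for k in o})
for n in('scene','top'):
    c=snap(n,n+'0'); print(n,-c['R'].T@c['t'],c['R'][2]); 
    cv2.imwrite(f'pics/{n}0b.png',cv2.resize(cv2.imread(f'pics/{n}0.png'),(800,600),interpolation=cv2.INTER_CUBIC))
E
```

```text
{'t': np.float64(0.0), 'joint_pos': array([ 1.19 ,  0.32 ,  1.566,  0.   ,  1.257, -0.02 ]), 'joint_velocities': array([ 0.   , -0.   , -0.002, -0.001, -0.   ,  0.   ]), 'joint_torque': array([ 1.0000e-03, -4.1554e+01, -2.3415e+01,  0.0000e+00,  9.0000e-03,
       -0.0000e+00]), 'ee_pos': array([0.203, 0.538, 0.255]), 'ee_rot': array([-0.403,  0.582,  0.402,  0.581]), 'force': array([-0.002,  0.266, -0.106]), 'torque': array([0.027, 0.035, 0.012]), 'opening': np.float64(0.085)}
scene [0.93952744 0.67618223 0.88143598] [-0.30604116 -0.64187907 -0.7030861 ]
top [ 0.39788681 -0.01538084  1.30076313] [ 0.16993519 -0.01416929 -0.98535337]
```

View pics/scene0b.png

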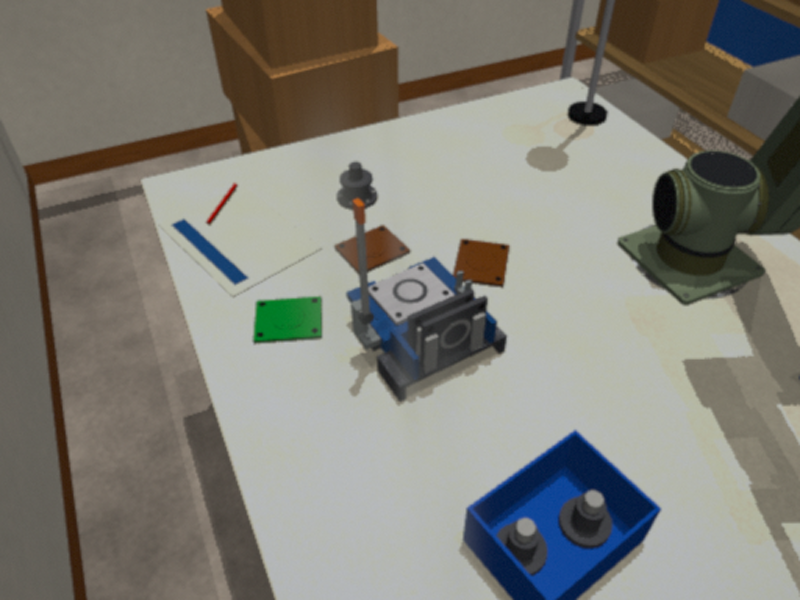

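View pics/top0b.png

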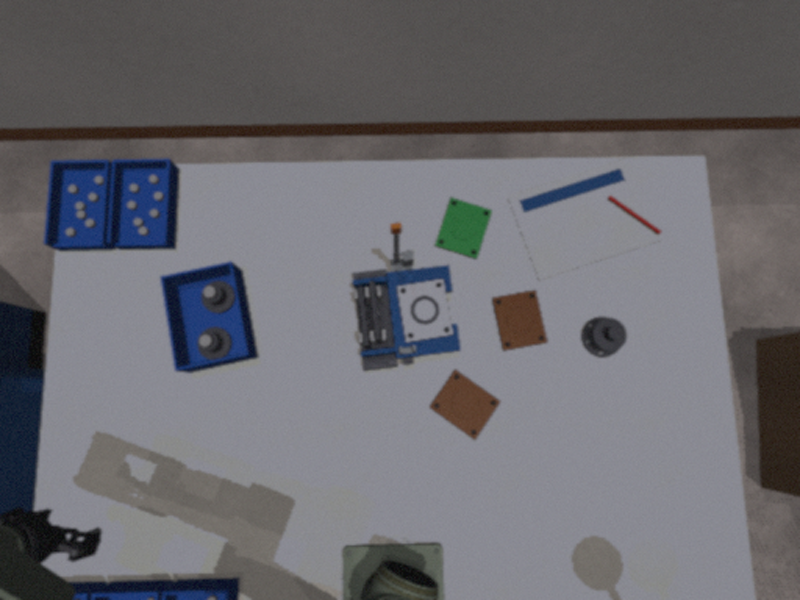

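Run:
```python
from h import *
for n,(u0,v0,w,h) in {'top':(205,130,120,115),'scene':(200,95,140,170)}.items():
    im=cv2.imread(f'pics/{n}0.png')[v0:v0+h,u0:u0+w]
    s=min(800//w,600//h); cv2.imwrite(f'pics/{n}0c.png',cv2.resize(im,None,fx=s,fy=s,interpolation=cv2.INTER_CUBIC)); print(n,s)
```

```text
top 5
scene 3
```

View pics/top0c.png

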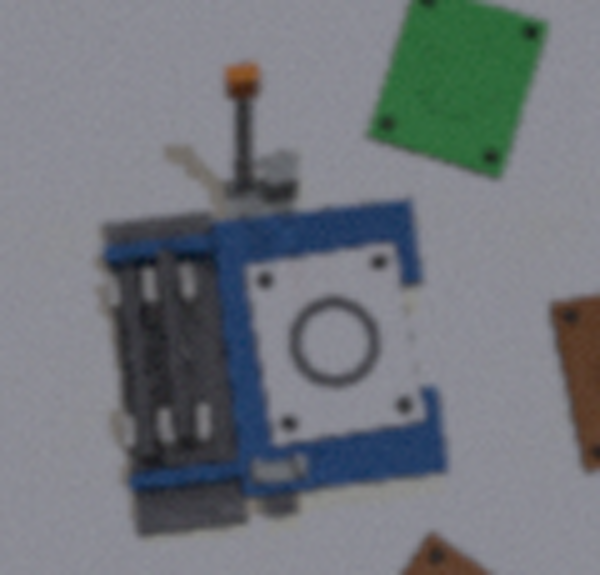

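View pics/scene0c.png

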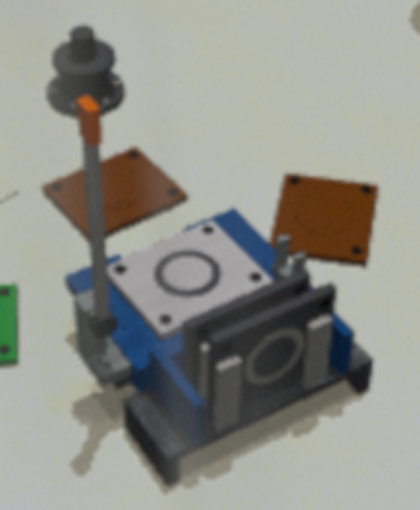

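Run:
```python
from h import *
c=load('top0')
f=lambda p,z: ray(c,(np.array(p)+.0)/5+[205-.4,130-.4],z)
A=f((412,202),.07);B=f((447,468),.07)
print('front corners',A,B,np.linalg.norm(A-B))
C=f((213,225),.07);D=f((245,495),.07); print('back',C,D,np.linalg.norm(C-D),np.linalg.norm(A-C))
print('notch',f((419,284),.07),f((432,388),.07))
P=[f(p,.08) for p in((247,267),(395,243),(427,420),(273,445))]
P=np.array(P);print(P);print('sides',[np.linalg.norm(P[i]-P[i-1]) for i in range(4)],P.mean(0))
H=cv2.cvtColor(c['frame'],cv2.COLOR_RGB2HSV)
m=cv2.inRange(H,(100,120,40),(130,255,255)); m[:, :205]=0;m[:,325:]=0;m[:130]=0;m[245:]=0
cs=max(cv2.findContours(m,0,2)[0],key=cv2.contourArea)
print(cv2.contourArea(cs),[tuple(np.round(ray(c,p[0],.07)[:2],3)) for p in cv2.approxPolyDP(cs,2.,True)])
for d in (A-B,P[0]-P[3],P[1]-P[2]): print(np.degrees(np.arctan2(d[1],d[0])))
```

```text
front corners [ 0.67757409 -0.13044118  0.07      ] [ 0.49970076 -0.14710492  0.07      ] 0.17865218678273365
back [0.66446585 0.0025622  0.07      ] [ 0.48491935 -0.015201    0.07      ] 0.18042305314641416 0.13364776557333694
notch [ 0.62187411 -0.13315215  0.07      ] [ 0.55236093 -0.13923939  0.07      ]
[[ 0.63364765 -0.01945073  0.08      ]
 [ 0.64783862 -0.1173294   0.08      ]
 [ 0.53027008 -0.13422326  0.08      ]
 [ 0.51608791 -0.03394324  0.08      ]]
sides [np.float64(0.1184496741120228), np.float64(0.09890206414141509), np.float64(0.11877610156440062), np.float64(0.10127790719922841)] [ 0.58196107 -0.07623666  0.08      ]
865.0 [(np.float64(0.674), np.float64(-0.124)), (np.float64(0.651), np.float64(0.07)), (np.float64(0.641), np.float64(0.07)), (np.float64(0.65), np.float64(0.04)), (np.float64(0.639), np.float64(0.0)), (np.float64(0.513), np.float64(-0.014)), (np.float64(0.503), np.float64(-0.004)), (np.float64(0.504), np.float64(0.038)), (np.float64(0.492), np.float64(0.055)), (np.float64(0.497), np.float64(-0.01)), (np.float64(0.487), np.float64(-0.017)), (np.float64(0.504), np.float64(-0.144)), (np.float64(0.55), np.float64(-0.136)), (np.float64(0.527), np.float64(-0.132)), (np.float64(0.512), np.float64(-0.037)), (np.float64(0.582), np.float64(-0.018)), (np.float64(0.642), np.float64(-0.02)), (np.float64(0.654), np.float64(-0.116)), (np.float64(0.627), np.float64(-0.129))]
5.352028830312919
7.02784461619292
8.177067765485313
```

```bash
cat >> h.py <<'E'
from scipy.spatial.transform import Rotation as Ro
O=np.array([.575,-.004,0]); psi=np.radians(95.5)
RW=Ro.from_euler('z',psi).as_matrix()
def w(p): return O+RW@(np.asarray(p,float)/1000)
def rk(p): return RW.T@(np.asarray(p,float)-O)*1000
def st():
    o=get_obs(); R=Ro.from_quat(o['ee_rot']).as_matrix()
    print('t%.2f'%o['t'],'ee',np.round(o['ee_pos'],4),'rack',np.round(rk(o['ee_pos']),1),'F',np.round(RW.T@o['force'],1),'open',round(float(o['opening']),4),'toolx',np.round(R[:,0],3),'toolz yaw in rack',round(np.degrees(np.arctan2(*(RW.T@R[:,2])[1::-1])),1),'q',np.round(o['joint_pos'],2))
E
python3 - <<'E'
from h import *
st()
# check frame in both views
pts=np.array([w(p) for p in [(-135,-90,70),(-135,90,70),(-135,-35,70),(-135,35,70),(-50,-35,70),(16,-45,118),(16,45,118),(-24,79,113),(-48,-110,123),(32,-60,140),(32,60,140),(56,-60,140),(56,60,140)]])
for n,(u0,v0,ww,h) in {'top':(205,130,120,115),'scene':(200,95,140,170)}.items():
    c=load(n+'0'); im=cv2.imread(f'pics/{n}0.png'); s=min(800//ww,600//h)
    im=cv2.resize(im[v0:v0+h,u0:u0+ww],None,fx=s,fy=s,interpolation=cv2.INTER_CUBIC)
    for p in proj(c,pts): cv2.circle(im,tuple(np.int32((p-[u0,v0]+.5)*s)),2,(0,255,255),-1)
    cv2.imwrite(f'pics/{n}0d.png',im)
    # orange
    H=cv2.cvtColor(c['frame'],cv2.COLOR_RGB2HSV); m=cv2.inRange(H,(4,170,120),(16,255,255)); 
    k,l,stt,ce=cv2.connectedComponentsWithStats(m); 
    for i in range(1,k):
        if stt[i,4]>8: print(n,'orange',stt[i],ce[i])
    for th in (1.35,1.45,1.57): print(th,proj(c,[w((-24,-110+209*np.cos(th),115+209*np.sin(th)))]))
E
```

```text
t0.10 ee [0.2028 0.5376 0.2556] rack [574.8 318.5 255.6] F [-0.4  0.4  0.1] open 0.0855 toolx [-0.001 -0.001 -1.   ] toolz yaw in rack -26.2 q [ 1.19  0.32  1.57  0.    1.26 -0.02]
1.35 [[254.75524637 163.20331465]]
1.45 [[253.86286765 155.4216239 ]]
1.57 [[252.78213912 146.26278918]]
scene orange [226 127   7   6  25] [229.12 129.52]
1.35 [[248.94361388 130.22782935]]
1.45 [[240.62387718 131.80217489]]
1.57 [[230.332264   134.81328918]]
```

View pics/top0d.png

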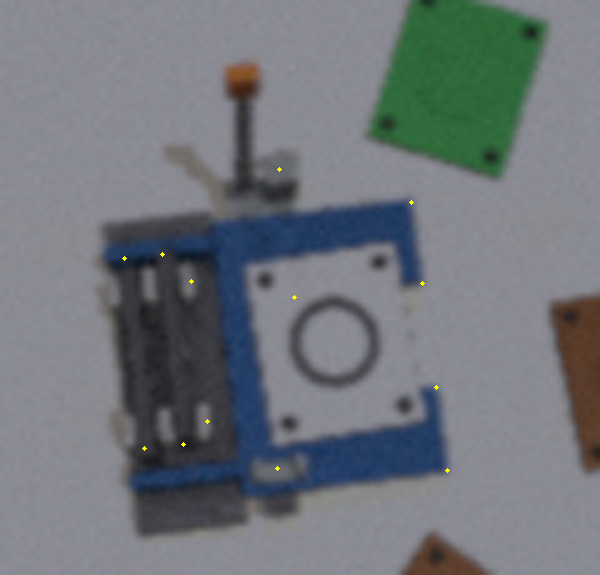

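View pics/scene0d.png

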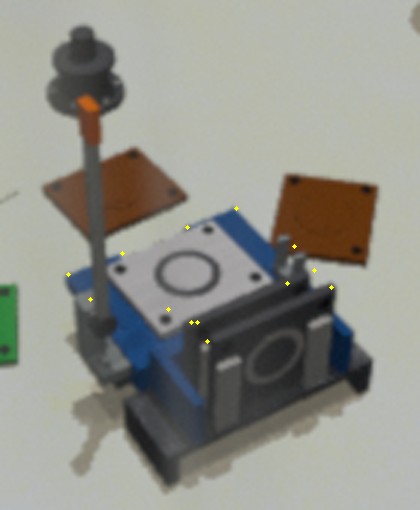

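The loose plate is the grey one at top image (272,198). The brown plates at top (332,205) and (297,258), and the green one at (296,145), are look-alikes to leave. The crop shows the plate with its dark ring lying on the blue apron, and my rack frame lands on the rack's features. The keeper stands at about 1.57 rad.

jog_arm(deltas=[{"dp": [0.0194,-0.035,0],"yaw": -3.2},{"dp": [0.0194,-0.035,0],"yaw": -3.2},{"dp": [0.0194,-0.035,0],"yaw": -3.2},{"dp": [0.0194,-0.035,0],"yaw": -3.2},{"dp": [0.0194,-0.035,0],"yaw": -3.2},{"dp": [0.0194,-0.035,0],"yaw": -3.2},{"dp": [0.0194,-0.035,0],"yaw": -3.2},{"dp": [0.0194,-0.035,0],"yaw": -3.2},{"dp": [0.0194,-0.035,0],"yaw": -3.2},{"dp": [0.0194,-0.035,0],"yaw": -3.2},{"dp": [0.0194,-0.035,0],"yaw": -3.2},{"dp": [0.0194,-0.035,0],"yaw": -3.2},{"dp": [0.0194,-0.035,0],"yaw": -3.2},{"dp": [0.0194,-0.035,0],"yaw": -3.2},{"dp": [0.0194,-0.035,0],"yaw": -3.2},{"dp": [0.0194,-0.035,0],"yaw": -3.2},{"dp": [0.0194,-0.035,0],"yaw": -3.2},{"dp": [0.0194,-0.035,0],"yaw": -3.2},{"dp": [0.0194,-0.035,0],"yaw": -3.2},{"dp": [0.0194,-0.035,0],"yaw": -3.2}], grip=0.02)

```text
t: 1.77
ee_pos: [0.5913, -0.1639, 0.2558]
ee_rot: [-0.032, 0.707, 0.032, 0.706]
force: [0.2, 0.6, -0.2]
opening: 0.0199
```

```bash
python3 -c "
from h import *
st()"
```

```text
t1.77 ee [ 0.5913 -0.1639  0.2558] rack [-160.8   -0.9  255.8] F [ 0.6 -0.3 -0.2] open 0.0199 toolx [-0.001  0.    -1.   ] toolz yaw in rack -90.4 q [-0.29  0.38  1.47  0.    1.29 -0.38]
```

jog_arm(deltas=[{"dp": [0,0,-0.03]},{"dp": [0,0,-0.03]},{"dp": [0,0,-0.03]},{"dp": [0,0,-0.03]},{"dp": [0,0,-0.03]},{"dp": [0,0,-0.03]},{"dp": [0,0,0]}])

```text
schema error: expected keys dp, yaw
```

```bash
cat >> h.py <<'E'
BX={'top':(205,130,120,115),'scene':(180,75,160,190)}
def crop(n,tag):
    c=snap(n,tag); u0,v0,ww,h=BX[n]; s=min(800//ww,600//h)
    cv2.imwrite(f'pics/{tag}c.png',cv2.resize(cv2.imread(f'pics/{tag}.png')[v0:v0+h,u0:u0+ww],None,fx=s,fy=s,interpolation=cv2.INTER_CUBIC)); return c
E
python3 -c "
from h import *
st();crop('scene','s1')"
```

```text
t1.77 ee [ 0.5913 -0.1639  0.2558] rack [-160.8   -0.9  255.8] F [ 0.6 -0.3 -0.2] open 0.0199 toolx [-0.001  0.    -1.   ] toolz yaw in rack -90.4 q [-0.29  0.38  1.47  0.    1.29 -0.38]
```

View pics/s1c.png

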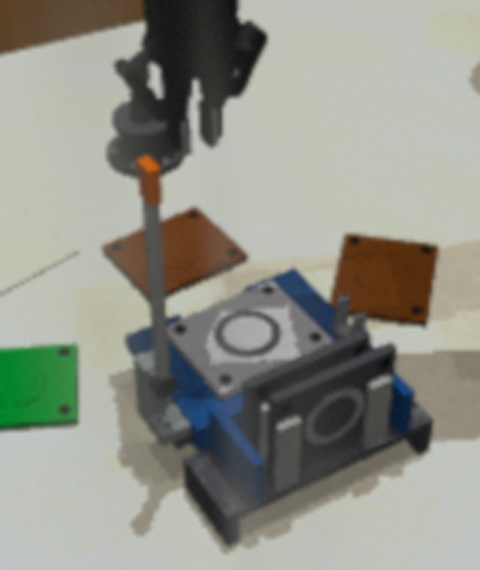

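The move was refused because every row needs a yaw. The picture shows the gripper hanging in front of the notch, with the plate untouched.

jog_arm(deltas=[{"dp": [0,0,-0.03],"yaw": 0},{"dp": [0,0,-0.03],"yaw": 0},{"dp": [0,0,-0.03],"yaw": 0},{"dp": [0,0,-0.03],"yaw": 0},{"dp": [0,0,-0.03],"yaw": 0},{"dp": [0,0,-0.03],"yaw": 0},{"dp": [0,0,0],"yaw": 0}])

```text
t: 2.4
ee_pos: [0.5867, -0.1606, 0.0701]
ee_rot: [-0.031, 0.711, 0.034, 0.702]
force: [-0.6, 0.7, -0.2]
opening: 0.0203
```

```bash
python3 -c "
from h import *
st();crop('top','t2')"
```

```text
t2.40 ee [ 0.5867 -0.1606  0.0701] rack [-157.     3.4   70.1] F [ 0.8  0.5 -0.2] open 0.0203 toolx [-0.013  0.004 -1.   ] toolz yaw in rack -90.2 q [-0.29  0.54  1.72  0.    0.9  -0.38]
```

View pics/t2c.png

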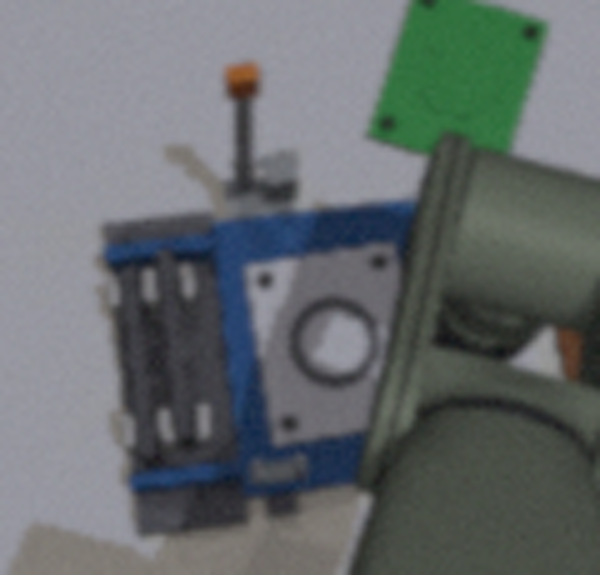

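jog_arm(deltas=[{"dp": [0,0,0.003],"yaw": 0},{"dp": [-0.0005,0.005,0],"yaw": 0},{"dp": [-0.0005,0.005,0],"yaw": 0},{"dp": [-0.0005,0.005,0],"yaw": 0},{"dp": [-0.0005,0.005,0],"yaw": 0},{"dp": [-0.0005,0.005,0],"yaw": 0},{"dp": [-0.0005,0.005,0],"yaw": 0},{"dp": [-0.0005,0.005,0],"yaw": 0},{"dp": [-0.0005,0.005,0],"yaw": 0},{"dp": [0,0,0],"yaw": 0},{"dp": [0,0,0],"yaw": 0}])

```text
t: 3.37
ee_pos: [0.5867, -0.1213, 0.0791]
ee_rot: [-0.033, 0.707, 0.033, 0.706]
force: [-0.3, -0.2, -1.0]
opening: 0.0199
```

```bash
python3 -c "
from h import *
st();crop('top','t3');crop('scene','s3')"
```

```text
t3.37 ee [ 0.5867 -0.1213  0.0791] rack [-117.9   -0.4   79.1] F [-0.2  0.3 -1. ] open 0.0199 toolx [-0.001  0.001 -1.   ] toolz yaw in rack -90.2 q [-0.22  0.52  1.74  0.    0.89 -0.32]
```

View pics/t3c.png

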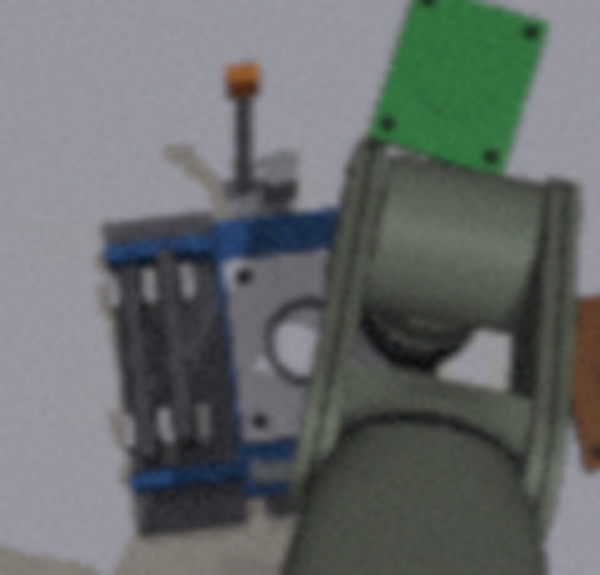

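View pics/s3c.png

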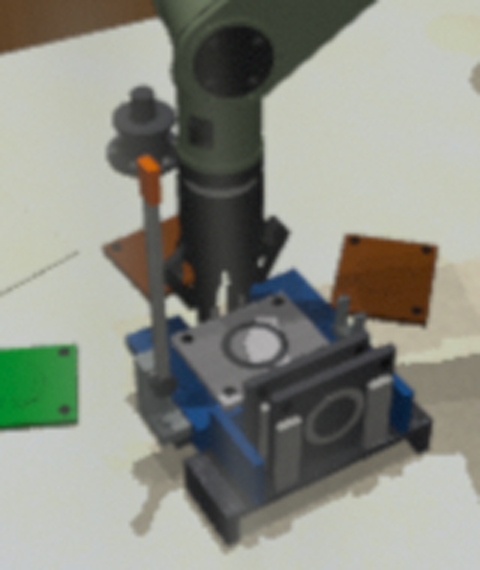

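jog_arm(deltas=[{"dp": [-0.0005,0.005,-0.004],"yaw": 0},{"dp": [-0.0005,0.005,0],"yaw": 0},{"dp": [-0.0005,0.005,0],"yaw": 0},{"dp": [-0.0004,0.004,0],"yaw": 0},{"dp": [0,0,0],"yaw": 0},{"dp": [0,0,0],"yaw": 0}])

```text
t: 3.97
ee_pos: [0.5849, -0.1023, 0.0753]
ee_rot: [-0.033, 0.706, 0.033, 0.706]
force: [0.2, 0.6, -0.2]
opening: 0.0202
```

```bash
python3 -c "
from h import *
st();crop('top','t4');crop('scene','s4')"
```

```text
t3.97 ee [ 0.5849 -0.1023  0.0753] rack [-98.8  -0.5  75.3] F [ 0.6 -0.3 -0.2] open 0.0202 toolx [-0.     0.001 -1.   ] toolz yaw in rack -90.1 q [-0.19  0.51  1.76  0.    0.87 -0.29]
```

View pics/t4c.png

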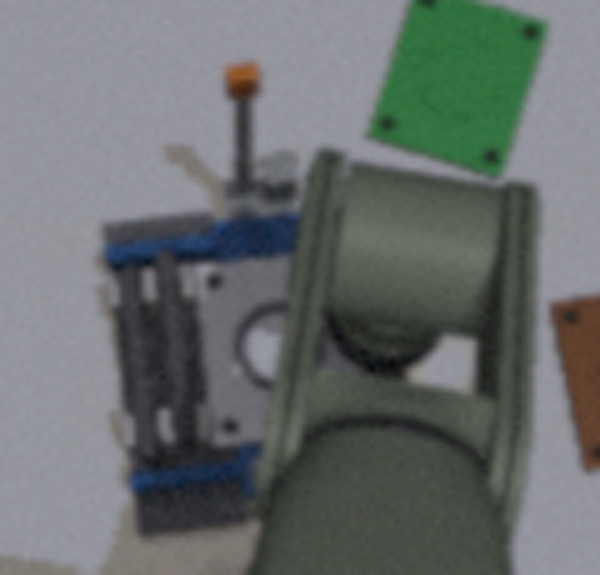

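jog_arm(deltas=[{"dp": [-0.0002,0.002,0],"yaw": 0},{"dp": [-0.0002,0.002,0],"yaw": 0},{"dp": [0,0,0],"yaw": 0}])

```text
t: 4.32
ee_pos: [0.5857, -0.1007, 0.0756]
ee_rot: [-0.035, 0.705, 0.032, 0.707]
force: [1.5, -6.7, -1.3]
opening: 0.0204
```

```bash
python3 -c "
from h import *
st()"
```

```text
t4.32 ee [ 0.5857 -0.1007  0.0756] rack [-97.3  -1.4  75.6] F [-6.9 -0.8 -1.3] open 0.0204 toolx [ 0.003 -0.004 -1.   ] toolz yaw in rack -90.1 q [-0.19  0.51  1.76 -0.    0.87 -0.28]
```

jog_arm(deltas=[{"dp": [-0.0002,0.002,0],"yaw": 0},{"dp": [0,0,0.003],"yaw": 0},{"dp": [0,0,0.003],"yaw": 0},{"dp": [0,0,0.003],"yaw": 0},{"dp": [0,0,0.003],"yaw": 0},{"dp": [0,0,0],"yaw": 0}])

```text
t: 4.82
ee_pos: [0.5857, -0.1005, 0.0882]
ee_rot: [-0.036, 0.705, 0.031, 0.707]
force: [1.1, -12.0, -0.9]
opening: 0.0201
```

```bash
python3 -c "
from h import *
st();crop('top','t5');crop('scene','s5')"
```

```text
t4.82 ee [ 0.5857 -0.1005  0.0882] rack [-97.1  -1.4  88.2] F [-12.1   0.   -0.9] open 0.0201 toolx [ 0.003 -0.006 -1.   ] toolz yaw in rack -90.1 q [-0.19  0.5   1.75 -0.01  0.89 -0.28]
```

View pics/s5c.png

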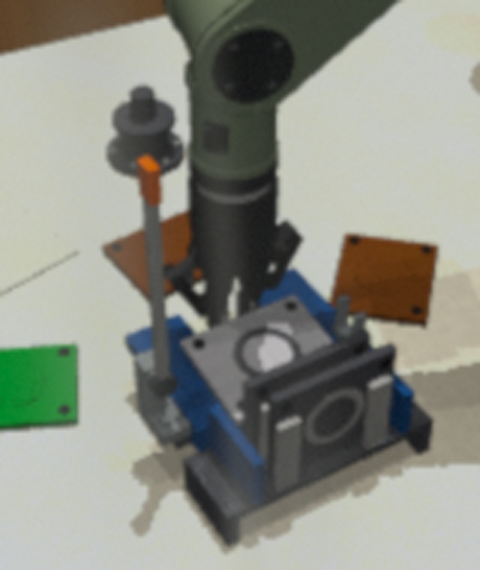

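```bash
cat >> h.py <<'E'
def tilt(th):
    th=np.radians(th); a=np.array([-np.cos(th),0,np.sin(th)]);n=np.array([np.sin(th),0,np.cos(th)])
    Fx=16-10*np.sin(th); F=np.array([Fx,0,70-Fx*np.tan(th)]); return F,a,n
E
python3 - <<'E'
from h import *
c=load('top0')
P=np.array([rk(ray(c,np.array(p)/5+[204.6,129.6],.08)) for p in ((265,280),(380,261),(404,405),(289,424))]);print(P.round(1))
c=load('s5')
for th in (0,5,10,15):
    F,a,n=tilt(th)
    q=[(F+10*n+a*s+np.array([0,y,0])) for s,y in ((88,-48),(88,48),(12,-48),(12,48))]
    print(th,np.round((proj(c,[w(x) for x in q])-[179.5,74.5])*3,0).tolist())
E
```

```text
[[ -31.7  -46.9   80. ]
 [-108.4  -50.8   80. ]
 [-111.8   45.6   80. ]
 [ -36.1   49.2   80. ]]
0 [[203.0, 352.0], [294.0, 314.0], [247.0, 406.0], [340.0, 365.0]]
5 [[203.0, 347.0], [295.0, 310.0], [247.0, 406.0], [340.0, 366.0]]
10 [[203.0, 343.0], [296.0, 305.0], [247.0, 407.0], [341.0, 366.0]]
15 [[204.0, 339.0], [297.0, 301.0], [247.0, 407.0], [341.0, 366.0]]
```

The near holes sit at crop (198,343) and (292,306). That fits a tilt of about 8–10°, so the edge rises with the fingers. I'll follow the arc.

jog_arm(deltas=[{"dp": [0,0.0005,0.003],"yaw": 0},{"dp": [0,0.0005,0.003],"yaw": 0},{"dp": [-0.0001,0.0007,0.003],"yaw": 0},{"dp": [-0.0001,0.0008,0.003],"yaw": 0},{"dp": [-0.0001,0.001,0.003],"yaw": 0},{"dp": [-0.0001,0.001,0.003],"yaw": 0},{"dp": [0,0,0],"yaw": 0}])

```text
t: 5.5
ee_pos: [0.5855, -0.0976, 0.1071]
ee_rot: [-0.037, 0.705, 0.03, 0.708]
force: [0.1, -17.2, 2.5]
opening: 0.0198
```

```bash
python3 -c "
from h import *
st();crop('scene','s6')"
```

```text
t5.50 ee [ 0.5855 -0.0976  0.1071] rack [-94.2  -1.5 107.1] F [-17.2   1.6   2.5] open 0.0198 toolx [ 0.005 -0.01  -1.   ] toolz yaw in rack -90.0 q [-0.18  0.47  1.73 -0.01  0.93 -0.27]
```

View pics/s6c.png

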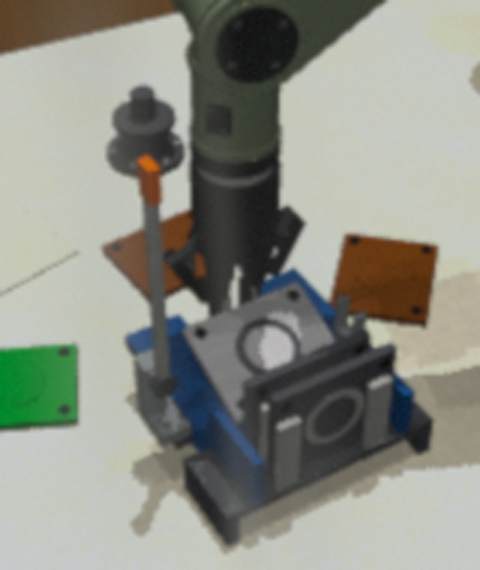

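jog_arm(deltas=[{"dp": [0,0,0.0037],"yaw": 0},{"dp": [-0.0001,0.0014,0.0037],"yaw": 0},{"dp": [-0.0002,0.0016,0.0037],"yaw": 0},{"dp": [-0.0002,0.0022,0.0034],"yaw": 0},{"dp": [-0.0002,0.0022,0.0034],"yaw": 0},{"dp": [-0.0002,0.0022,0.0034],"yaw": 0},{"dp": [0,0,0],"yaw": 0}])

```text
t: 6.13
ee_pos: [0.5846, -0.0861, 0.1289]
ee_rot: [-0.036, 0.705, 0.031, 0.708]
force: [1.1, -11.3, 4.8]
opening: 0.0202
```

```bash
python3 -c "
from h import *
st();crop('scene','s7')"
```

```text
t6.13 ee [ 0.5846 -0.0861  0.1289] rack [-82.6  -1.7 128.9] F [-11.3   0.    4.8] open 0.0202 toolx [ 0.005 -0.006 -1.   ] toolz yaw in rack -90.1 q [-0.16  0.45  1.71 -0.01  0.98 -0.25]
```

View pics/s7c.png

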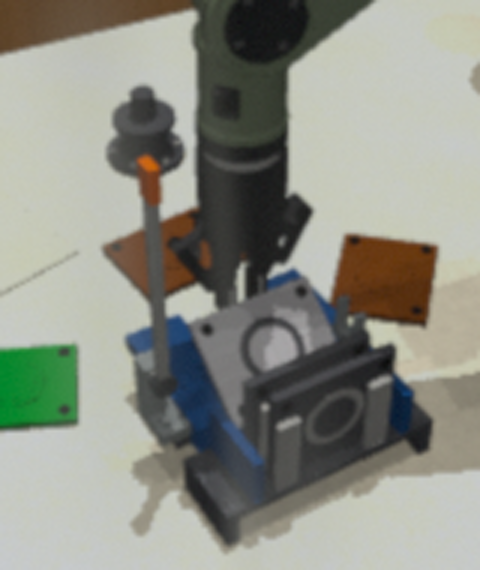

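jog_arm(deltas=[{"dp": [-0.0002,0.0023,0.0028],"yaw": 0},{"dp": [-0.0002,0.0023,0.0028],"yaw": 0},{"dp": [-0.0002,0.0023,0.0026],"yaw": 0},{"dp": [-0.0002,0.0025,0.0024],"yaw": 0},{"dp": [-0.0003,0.003,0.002],"yaw": 0},{"dp": [-0.0003,0.003,0.002],"yaw": 0},{"dp": [-0.0003,0.003,0.002],"yaw": 0},{"dp": [0,0,0],"yaw": 0}])

```text
t: 6.85
ee_pos: [0.5815, -0.0638, 0.1436]
ee_rot: [-0.033, 0.706, 0.033, 0.707]
force: [1.1, -1.1, 0.3]
opening: 0.0199
```

```bash
python3 -c "
from h import *
st();crop('scene','s8')"
```

```text
t6.85 ee [ 0.5815 -0.0638  0.1436] rack [-60.2  -0.7 143.6] F [-1.2 -1.   0.3] open 0.0199 toolx [ 0.001  0.001 -1.   ] toolz yaw in rack -90.2 q [-0.13  0.43  1.7   0.    1.01 -0.22]
```

View pics/s8c.png

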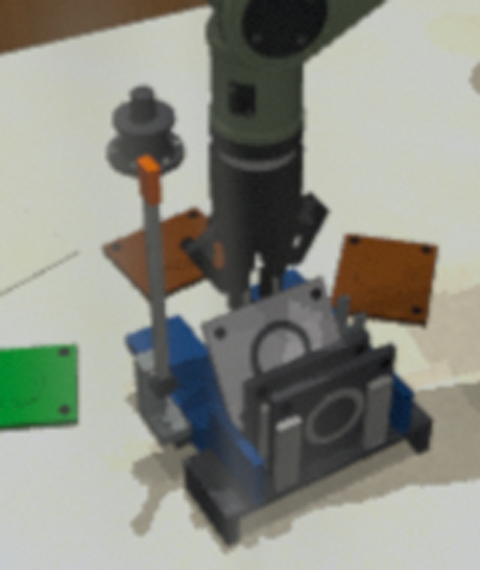

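jog_arm(deltas=[{"dp": [-0.0003,0.003,0.001],"yaw": 0},{"dp": [-0.0003,0.003,0.001],"yaw": 0},{"dp": [-0.0003,0.003,0.001],"yaw": 0},{"dp": [-0.0003,0.003,0],"yaw": 0},{"dp": [-0.0003,0.003,0],"yaw": 0},{"dp": [-0.0003,0.003,0],"yaw": 0},{"dp": [-0.0003,0.003,0],"yaw": 0},{"dp": [-0.0003,0.003,0],"yaw": 0},{"dp": [-0.0003,0.003,0],"yaw": 0},{"dp": [0,0,0],"yaw": 0}])

```text
t: 7.73
ee_pos: [0.5786, -0.0368, 0.1461]
ee_rot: [-0.033, 0.706, 0.033, 0.706]
force: [-0.6, -0.5, 0.5]
opening: 0.02
```

```bash
python3 -c "
from h import *
st();crop('scene','s9')"
```

```text
t7.73 ee [ 0.5786 -0.0368  0.1461] rack [-33.   -0.5 146.1] F [-0.5  0.6  0.5] open 0.02 toolx [-0.  0. -1.] toolz yaw in rack -90.1 q [-0.08  0.42  1.71  0.    1.01 -0.18]
```

View pics/s9c.png

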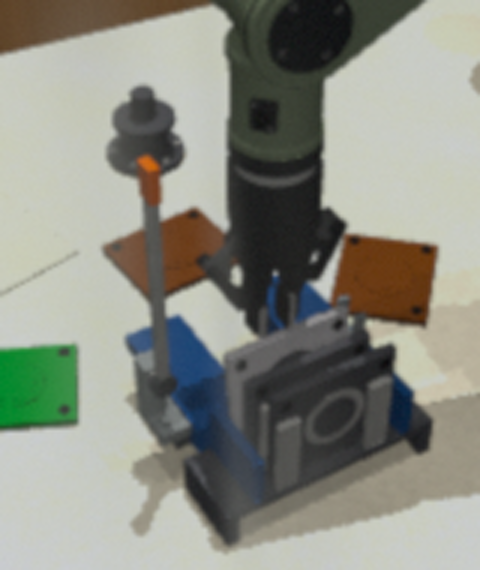

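Nearly upright: the plate's top edge shows at crop (228,352) to (352,310). I'll keep pushing the top gently.

jog_arm(deltas=[{"dp": [-0.0002,0.0025,0],"yaw": 0},{"dp": [-0.0002,0.0025,0],"yaw": 0},{"dp": [-0.0002,0.0025,0],"yaw": 0},{"dp": [-0.0002,0.0025,0],"yaw": 0},{"dp": [-0.0002,0.0025,0],"yaw": 0},{"dp": [-0.0002,0.0025,0],"yaw": 0},{"dp": [-0.0002,0.0025,0],"yaw": 0},{"dp": [0,0,0],"yaw": 0},{"dp": [0,0,0],"yaw": 0}])

```text
t: 8.53
ee_pos: [0.5774, -0.0198, 0.1462]
ee_rot: [-0.033, 0.706, 0.033, 0.706]
force: [0.3, -0.9, 0.2]
opening: 0.0198
```

```bash
python3 -c "
from h import *
st();crop('scene','s10');crop('top','t10')"
```

```text
t8.53 ee [ 0.5774 -0.0198  0.1462] rack [-15.9  -0.8 146.2] F [-0.9 -0.2  0.2] open 0.0198 toolx [ 0.  0. -1.] toolz yaw in rack -90.2 q [-0.05  0.41  1.72  0.    1.01 -0.15]
```

View pics/s10c.png

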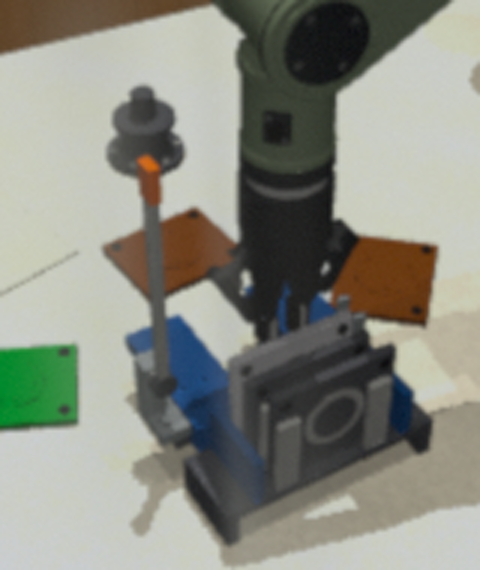

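Run:
```python
from h import *
c=load('s10')
for x in (-4,2,6,12,16):
  for z in (140,150,160): print(x,z,np.round((proj(c,[w((x,-60,z)),w((x,60,z))])-[179.5,74.5])*3).tolist())
im=cv2.imread('pics/s10.png')[170:240,245:320]
cv2.imwrite('pics/s10e.png',cv2.resize(im,None,fx=8,fy=8,interpolation=cv2.INTER_CUBIC))
```

```text
-4 140 [[229.0, 356.0], [351.0, 305.0]]
-4 150 [[229.0, 347.0], [351.0, 296.0]]
-4 160 [[229.0, 338.0], [352.0, 288.0]]
2 140 [[233.0, 360.0], [355.0, 309.0]]
2 150 [[233.0, 351.0], [355.0, 300.0]]
2 160 [[233.0, 343.0], [356.0, 292.0]]
6 140 [[235.0, 363.0], [357.0, 312.0]]
6 150 [[235.0, 354.0], [358.0, 303.0]]
6 160 [[235.0, 346.0], [359.0, 294.0]]
12 140 [[239.0, 368.0], [361.0, 316.0]]
12 150 [[239.0, 359.0], [362.0, 307.0]]
12 160 [[239.0, 350.0], [363.0, 299.0]]
16 140 [[241.0, 371.0], [364.0, 319.0]]
16 150 [[241.0, 362.0], [365.0, 310.0]]
16 160 [[241.0, 353.0], [366.0, 301.0]]
```

View pics/s10e.png

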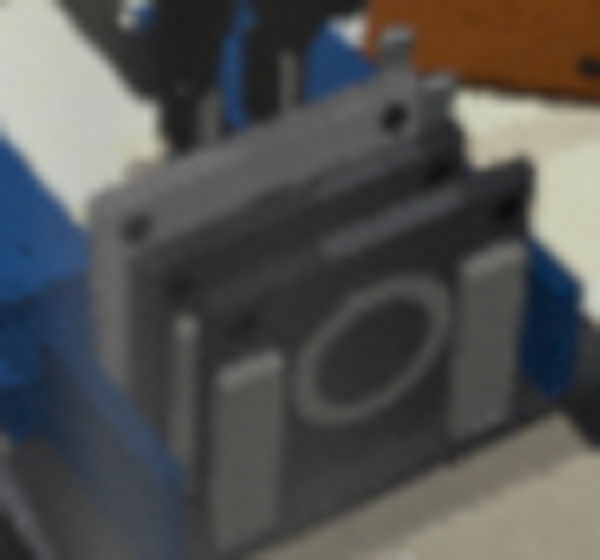

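jog_arm(deltas=[{"dp": [-0.0002,0.0025,0],"yaw": 0},{"dp": [-0.0002,0.0025,0],"yaw": 0},{"dp": [-0.0002,0.0025,0],"yaw": 0},{"dp": [0,0.0015,0],"yaw": 0},{"dp": [0,0,0],"yaw": 0}])

```text
t: 9.05
ee_pos: [0.5767, -0.0113, 0.1463]
ee_rot: [-0.034, 0.706, 0.033, 0.706]
force: [-1.1, -1.6, -0.5]
opening: 0.0198
```

```bash
python3 -c "
from h import *
st();crop('scene','s11')
im=cv2.imread('pics/s11.png')[170:240,245:320]
cv2.imwrite('pics/s11e.png',cv2.resize(im,None,fx=8,fy=8,interpolation=cv2.INTER_CUBIC))"
```

```text
t9.05 ee [ 0.5767 -0.0113  0.1463] rack [ -7.4  -1.  146.3] F [-1.4  1.2 -0.5] open 0.0198 toolx [-0.    -0.001 -1.   ] toolz yaw in rack -90.1 q [-0.04  0.41  1.72 -0.    1.01 -0.13]
```

View pics/s11e.png

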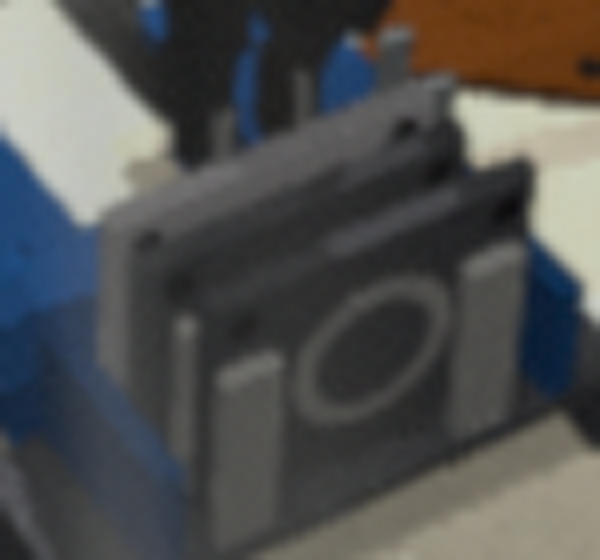

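The top front corner is at (258,196), which matches x 6, z 140: the plate stands on the slot floor, leaning slightly back. I'll withdraw now.

jog_arm(deltas=[{"dp": [0.001,-0.0105,0],"yaw": 0},{"dp": [0.0018,-0.0185,0],"yaw": 0},{"dp": [0.0018,-0.0185,0],"yaw": 0},{"dp": [0.0018,-0.0185,0],"yaw": 0},{"dp": [0.0018,-0.0185,0],"yaw": 0},{"dp": [0,-0.008,0.03],"yaw": 0},{"dp": [0,0,0.037],"yaw": 0},{"dp": [0,0,0.037],"yaw": 0},{"dp": [0,0,0.037],"yaw": 0},{"dp": [0,0,0.039],"yaw": 0},{"dp": [0,0,0],"yaw": 0}], grip=0.0)

```text
t: 10.02
ee_pos: [0.5878, -0.1045, 0.3352]
ee_rot: [-0.034, 0.701, 0.032, 0.712]
force: [1.6, -0.1, 1.2]
opening: -0.0002
```

```bash
python3 -c "
from h import *
st();crop('scene','s12');crop('top','t12')"
```

```text
t10.02 ee [ 0.5878 -0.1045  0.3352] rack [-101.3   -3.1  335.2] F [-0.3 -1.6  1.2] open -0.0002 toolx [ 0.016 -0.002 -1.   ] toolz yaw in rack -90.2 q [-0.2   0.31  1.38  0.    1.43 -0.29]
```

View pics/s12c.png

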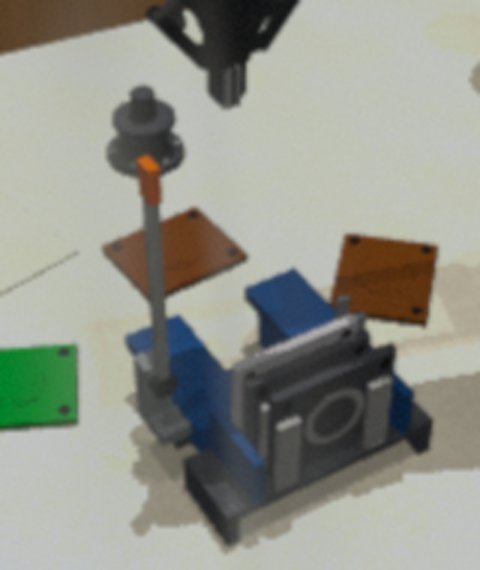

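View pics/t12c.png

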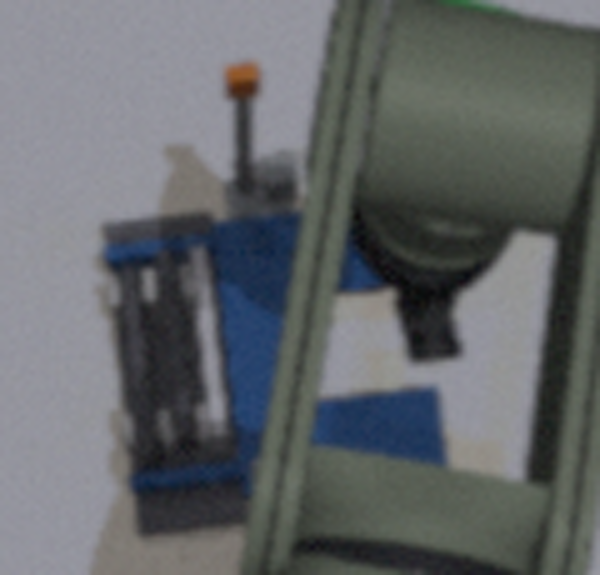

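The plate stands alone in the front slot and the keeper is still upright. Next I'll go round behind the bar.

jog_arm(deltas=[{"dp": [0.0249,0.0024,0],"yaw": 0},{"dp": [0.0249,0.0024,0],"yaw": 0},{"dp": [0.0249,0.0024,0],"yaw": 0},{"dp": [0.0249,0.0024,0],"yaw": 0},{"dp": [0.0249,0.0024,0],"yaw": 0},{"dp": [0.0249,0.0024,0],"yaw": 0},{"dp": [0,0,0],"yaw": 0},{"dp": [0,0,0],"yaw": 0},{"dp": [-0.0018,0.0189,0],"yaw": 0},{"dp": [-0.0018,0.0189,0],"yaw": 0},{"dp": [-0.0018,0.0189,0],"yaw": 0},{"dp": [-0.0018,0.0189,0],"yaw": 0},{"dp": [0,0,0],"yaw": 0},{"dp": [0,0,0],"yaw": 0}])

```text
t: 11.28
ee_pos: [0.7261, -0.0133, 0.326]
ee_rot: [-0.033, 0.707, 0.033, 0.706]
force: [0.4, -0.4, -0.3]
opening: -0.0002
```

```bash
python3 -c "
from h import *
st();crop('scene','s13')"
```

```text
t11.28 ee [ 0.7261 -0.0133  0.326 ] rack [ -23.7 -149.5  326. ] F [-0.4 -0.3 -0.3] open -0.0002 toolx [-0.001 -0.    -1.   ] toolz yaw in rack -90.1 q [-0.03  0.55  1.02 -0.    1.57 -0.13]
```

View pics/s13c.png

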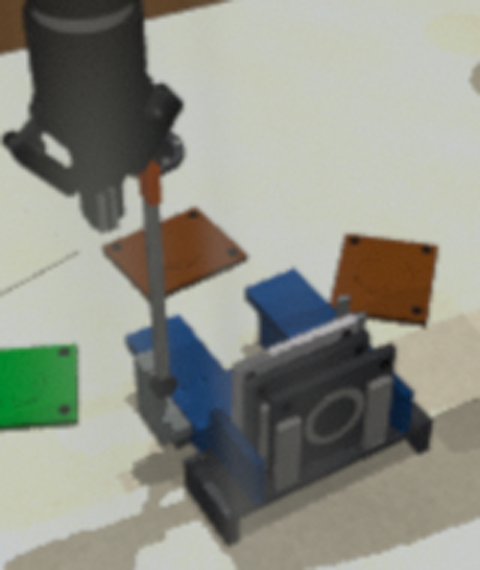

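jog_arm(deltas=[{"dp": [0,0,0.011],"yaw": 0},{"dp": [0,0,0.011],"yaw": 0},{"dp": [-0.01,-0.001,0],"yaw": 0},{"dp": [-0.01,-0.001,0],"yaw": 0},{"dp": [-0.0134,-0.0013,-0.0015],"yaw": 0},{"dp": [-0.0134,-0.0013,-0.0015],"yaw": 0},{"dp": [-0.0134,-0.0013,-0.0015],"yaw": 0},{"dp": [-0.0134,-0.0013,-0.0015],"yaw": 0},{"dp": [0,0,0],"yaw": 0}])

```text
t: 12.08
ee_pos: [0.6514, -0.0224, 0.3427]
ee_rot: [-0.032, 0.707, 0.032, 0.706]
force: [0.7, -0.4, 1.0]
opening: 0.0002
```

```bash
python3 -c "
from h import *
st();crop('scene','s14')"
```

```text
t12.08 ee [ 0.6514 -0.0224  0.3427] rack [-25.7 -74.2 342.7] F [-0.4 -0.6  1. ] open 0.0002 toolx [-0.001 -0.001 -1.   ] toolz yaw in rack -90.3 q [-0.05  0.41  1.21 -0.    1.52 -0.14]
```

View pics/s14c.png

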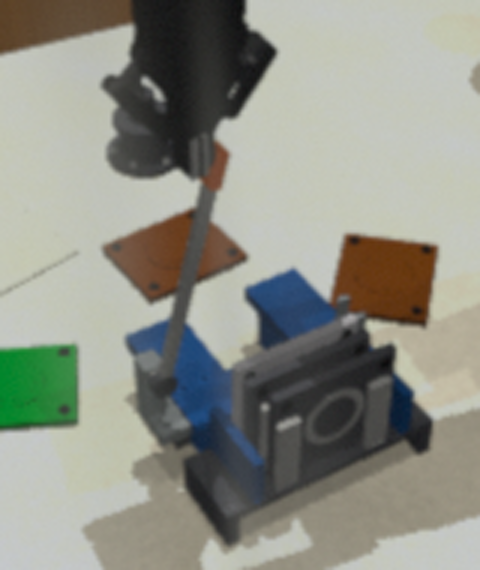

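The bar follows; the orange end is at crop (215,165), about 75°. I'll carry on along the arc.

jog_arm(deltas=[{"dp": [-0.0126,-0.0004,-0.0049],"yaw": 0},{"dp": [-0.0126,-0.0004,-0.0049],"yaw": 0},{"dp": [-0.0126,-0.0012,-0.0049],"yaw": 0},{"dp": [-0.0126,-0.0012,-0.0049],"yaw": 0},{"dp": [-0.0109,-0.0011,-0.008],"yaw": 0},{"dp": [-0.0109,-0.0011,-0.008],"yaw": 0},{"dp": [-0.0109,-0.0011,-0.008],"yaw": 0},{"dp": [-0.0109,-0.0011,-0.008],"yaw": 0},{"dp": [-0.0085,-0.0008,-0.0106],"yaw": 0},{"dp": [-0.0085,-0.0008,-0.0106],"yaw": 0},{"dp": [-0.0085,-0.0008,-0.0106],"yaw": 0},{"dp": [-0.0085,-0.0008,-0.0106],"yaw": 0},{"dp": [0,0,0],"yaw": 0}])

```text
t: 13.22
ee_pos: [0.5241, -0.0321, 0.2465]
ee_rot: [-0.032, 0.708, 0.033, 0.705]
force: [-0.7, -0.0, -0.1]
opening: 0.0004
```

```bash
python3 -c "
from h import *
st();crop('scene','s15')"
```

```text
t13.22 ee [ 0.5241 -0.0321  0.2465] rack [-23.1  53.4 246.5] F [ 0.   0.7 -0.1] open 0.0004 toolx [-0.004  0.    -1.   ] toolz yaw in rack -90.2 q [-0.08  0.25  1.69 -0.    1.21 -0.17]
```

View pics/s15c.png

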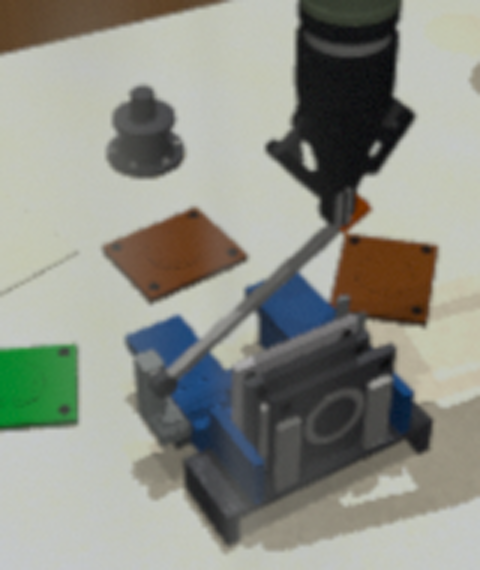

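jog_arm(deltas=[{"dp": [-0.0055,-0.0005,-0.0124],"yaw": 0},{"dp": [-0.0055,-0.0005,-0.0124],"yaw": 0},{"dp": [-0.0055,-0.0005,-0.0124],"yaw": 0},{"dp": [-0.0055,-0.0005,-0.0124],"yaw": 0},{"dp": [-0.004,-0.0004,-0.0125],"yaw": 0},{"dp": [-0.004,-0.0004,-0.0125],"yaw": 0},{"dp": [-0.004,-0.0004,-0.0125],"yaw": 0},{"dp": [-0.004,-0.0004,-0.01],"yaw": 0},{"dp": [0,0,0],"yaw": 0},{"dp": [0,0,0],"yaw": 0}])

```text
t: 14.1
ee_pos: [0.4886, -0.0354, 0.1515]
ee_rot: [-0.033, 0.706, 0.033, 0.707]
force: [0.7, -0.0, 0.0]
opening: 0.0001
```

```bash
python3 -c "
from h import *
st();crop('scene','s16')"
```

```text
t14.10 ee [ 0.4886 -0.0354  0.1515] rack [-22.9  89.  151.5] F [-0.1 -0.7  0. ] open 0.0001 toolx [ 0.001 -0.    -1.   ] toolz yaw in rack -90.2 q [-0.1   0.28  1.91  0.    0.95 -0.19]
```

View pics/s16c.png

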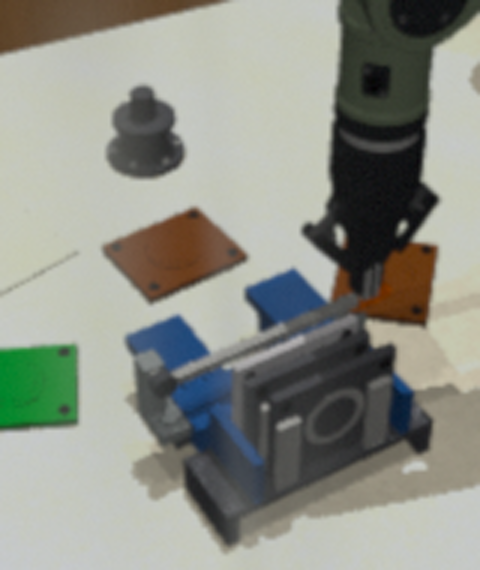

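The bar is almost level and passes in front of the plate to the fork. Pressing down until force shows.

jog_arm(deltas=[{"dp": [-0.002,0,-0.003],"yaw": 0},{"dp": [-0.002,0,-0.003],"yaw": 0},{"dp": [0,0,-0.002],"yaw": 0},{"dp": [0,0,-0.002],"yaw": 0},{"dp": [0,0,0],"yaw": 0},{"dp": [0,0,0],"yaw": 0}])

```text
t: 14.65
ee_pos: [0.4841, -0.0352, 0.1445]
ee_rot: [-0.033, 0.705, 0.033, 0.707]
force: [-6.3, 0.4, 22.5]
opening: -0.0001
```

```bash
python3 -c "
from h import *
st()"
```

```text
t14.65 ee [ 0.4841 -0.0352  0.1445] rack [-22.3  93.5 144.5] F [ 1.   6.3 22.5] open -0.0001 toolx [ 0.003 -0.    -1.   ] toolz yaw in rack -90.2 q [-0.1   0.28  1.93 -0.    0.92 -0.19]
```

A 22 N stop with the tips at z 119.5, where the closed bar's top is 120: the bar is fully down. Lifting off.

jog_arm(deltas=[{"dp": [0,0,0.01],"yaw": 0},{"dp": [0,0,0.02],"yaw": 0},{"dp": [0,0,0.03],"yaw": 0},{"dp": [0,0,0.035],"yaw": 0},{"dp": [0,0,0.035],"yaw": 0},{"dp": [-0.035,0,0],"yaw": 0},{"dp": [-0.035,0,0],"yaw": 0},{"dp": [-0.035,0,0],"yaw": 0},{"dp": [0,0,0],"yaw": 0},{"dp": [0,0,0],"yaw": 0}])

```text
t: 15.48
ee_pos: [0.3773, -0.035, 0.2716]
ee_rot: [-0.033, 0.706, 0.033, 0.707]
force: [-0.1, 0.6, 0.5]
opening: -0.0002
```

Run:
```python
from h import *
st();c=crop('scene','s17');crop('top','t17');snap('top','t17')
print(np.round((proj(c,[w((-24,99,120)),w((-24,115,120)),w((-24,-110,120)),w((6,-60,140)),w((6,60,140))])-[179.5,74.5])*3).tolist())
H=cv2.cvtColor(c['frame'],cv2.COLOR_RGB2HSV); m=cv2.inRange(H[:, :],(0,150,90),(16,255,255))
for n in('scene','top'):
  a=load({'scene':'s17','top':'t17'}[n])['frame'].astype(int);b=load(n+'0')['frame'].astype(int)
  d=(abs(a-b).max(2)>60).astype(np.uint8);k,l,s,ce=cv2.connectedComponentsWithStats(d)
  print(n,[s[i].tolist() for i in range(1,k) if s[i,4]>25])
```

```text
t15.48 ee [ 0.3773 -0.035   0.2716] rack [-12.  199.8 271.6] F [0.7 0.1 0.5] open -0.0002 toolx [ 0.001 -0.    -1.   ] toolz yaw in rack -90.2 q [-0.12 -0.01  1.93  0.    1.22 -0.22]
[[373.0, 293.0], [388.0, 287.0], [165.0, 380.0], [235.0, 363.0], [357.0, 312.0]]
scene [[338, 0, 28, 34, 628], [368, 0, 17, 23, 283], [325, 35, 49, 92, 2407], [497, 37, 15, 24, 204], [425, 100, 15, 11, 82], [417, 115, 12, 31, 202], [226, 127, 7, 6, 27], [226, 134, 8, 17, 101], [471, 149, 38, 23, 552], [262, 169, 20, 17, 177], [284, 169, 25, 13, 93], [230, 175, 6, 8, 34], [438, 175, 74, 202, 5791], [251, 178, 14, 14, 58], [287, 179, 11, 7, 34], [236, 182, 14, 13, 99], [413, 185, 14, 5, 37], [248, 187, 42, 19, 146], [450, 190, 17, 9, 105]]
top [[250, 143, 7, 18, 77], [243, 179, 7, 38, 88], [259, 179, 31, 39, 467], [268, 190, 12, 17, 34], [259, 226, 5, 8, 31], [224, 239, 71, 138, 3136], [0, 326, 65, 58, 1573], [246, 342, 27, 5, 74], [202, 367, 20, 17, 260], [257, 368, 19, 7, 62]]
```

View pics/s17c.png

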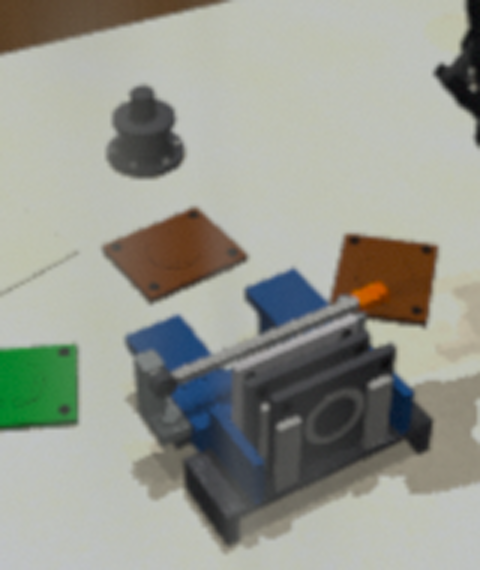

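View pics/t17c.png

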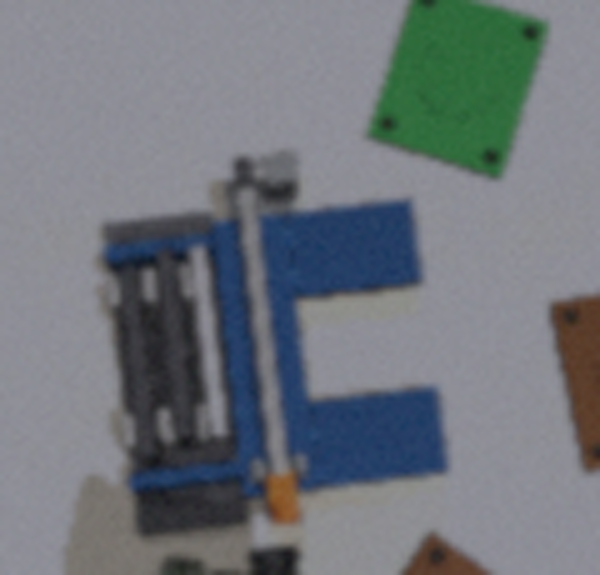

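View pics/s17.png

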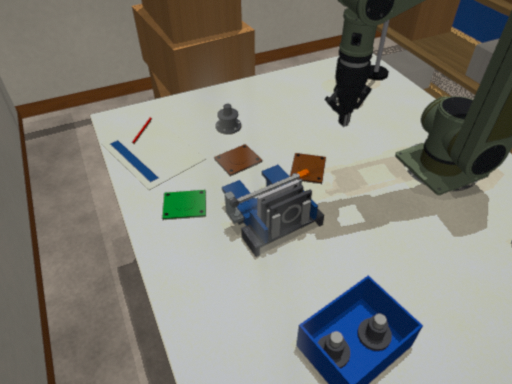

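```bash
python3 -c "
from h import *
print(sign_off())"
```

```text
the job is handed in; nothing more can be done
None
```

The aluminium plate is standing in the front slot and the keeper bar is fully down across it. I handed the job in at about 15.5 s of the 61 s allowed; it returned no verdict.

**How it went:** I slid the plate up to the posts with the fingertips in the notch. I then raised its near edge, with the fingers pressed against the edge face, until it tipped upright and dropped into the slot. The keeper was still at about 1.57 rad at that point. After that I swung the bar down by its orange end along its arc.

**Last checks, before handing in:**
- **Plate:** its top front corner matched x 6, z 140 mm in the rack frame to within about 1 px. That means it is on the slot floor, leaning slightly back on the posts, and it looked the same after the bar was closed.
- **Keeper bar:** I pressed it to a hard stop at about 22 N with the fingertips at z 119.5 mm, where the closed bar's top is at 120. The orange end then appeared about 1 px from its closed position.
- **Other parts:** comparing the first and last pictures showed no visible change at the stored plates, bin, hub or look-alike plates.
- **Robot:** clear of everything, with a force reading near zero.

No check failed or disagreed. One call was refused because its rows had no yaw value; it moved nothing, and I sent it again correctly.

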